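# Offer up the projector swing arm

### The arm

A 6-joint arm with a two-finger parallel gripper is mounted at the origin on the work surface. World frame = base frame: x ahead of the robot, y to its left, z up, the work surface at z = 0. Lengths are in m, angles in rad, forces in N, time in s.
With the tool pointing down it reaches from about 0.375 to 0.925 m from the base axis. Payload 5.7 kg.
Tool frame: the origin (TCP) lies on the centre line of the jaws, within the pads' length; the fingertips stand 17 mm ahead of it and the grasp point (between the pads) lies 2 mm behind it; z points along the fingers, y is the direction in which the jaws open and shut (so a half turn about z gives the same grasp; the last joint's range is limited). The gripper opens to 85 mm and grips with 20 to 120 N. Pads are 22 mm wide; open, the fingers measure 114 mm over their backs; the gripper's body (76 mm by 85 mm) begins 54 mm behind the grasp point. The pads swing forward as they close: fully open they stand 13 mm farther back than shut.
Start: joints at [1.215, 0.359, 1.51, -0, 1.272, -0.115], TCP at [0.143, 0.583, 0.248] pointing down, gripper open.
Joint ranges: [-2.97, 2.97], [-1.01, 2.36], [0.21, 2.38], [-0.96, 4.11], [0.2, 2.71], [-2.98, 2.98]. Speed limits (rad/s): [2.39, 2.39, 3.14, 3.14, 3.14, 3.14].

### API

Orientations are given as a rotation vector (axis times angle).
In Python, from station import env gives the robot as it stands. The module is installed in compiled form; this text tells all that it offers.
- The arm moves only by the shell command python3 -m jog 'ROWS' [OPENING] [FORCE]. ROWS is a JSON object of lists of equal length, an entry for each row: "delta_pos": the shift along the tool's x, y, z in units of 0.1 m (1.0 is 0.1 m), a list of three; "angular": the turn, a rotation vector about the tool's x, y, z in units of pi rad (1.0 is pi rad), a list of three. A call has 1 to 5 rows; each row is the pose to reach, as a shift and turn from the pose measured when the call began, along the tool's axes at that moment, turning the shorter way round; what a row does not reach only later rows make up. A row lasts 1/8 s, in which the tool goes at most 62.5 mm and 10.7 degrees, less where a joint would pass 70% of its speed; a pose out of reach is approached as far as the arm can. A call with a number of a shift or a turn outside -1 to 1 is refused whole. A call with a gripper value outside its range is refused whole. OPENING is the opening in per cent of the stroke, from 0 (shut) to 100 (fully open), set as the call begins (- or left out, the last holds). The fingers move at their own pace and stop on an object; FORCE is the grip in N (left out, the last holds). Time passes only in rows, so rows that repeat a pose let the fingers close. It gives the time, the measured TCP pose, the force and the opening at its end, in the units of the state.
- env.sense(): the state, without advancing time (a new reading comes with each control period).
- env.camera(name): name is "scene" or "top" or "wrist"; returns the picture (400x640x3 uint8, blue, green, red); there is no depth.
- env.camera_params(name): a dict with "fx", "fy", "cx", "cy" (pixels), "k1" (the pictures are not rectified: a ray, as slopes to the right and down, at radius r is drawn at 1 + k1 r^2 times it, then the intrinsics apply), "R" (3x3) and "t" (3): a world point X has camera coordinates R X + t. Camera axes: x right, y down, z forward; pixel columns grow to the right and rows downward; lengths in m; the calibration is good to about 2 mm. A picture is of the moment at which its call begins: read the wrist's pose just before it. camera_params takes no time and is no camera call; for the wrist camera it gives the pose at the moment of the call.
- env.job_done(): hands the job in, once; it reports no verdict.
The state is a dict: "time": time; "joints": joint angles; "joint_vel": joint speeds; "joint_efforts": joint torques, N m; "position": TCP position; "tool_rot": TCP orientation; "contact_force": force on the tool from outside, world axes, zero at the start; "torque": the same for the moment, N m; "opening": opening from 0.0 (shut) to 1.0 (fully open).
Only numpy, scipy, OpenCV 4.12 (cv2) and the standard library are available. Lean on these libraries where they do the work, as an engineer would, in place of code of your own. Each camera call takes 0.05 s, during which the arm holds its last target.

### The job

The projector stand is being assembled: first push the sliding cover on the mount base away from its socket until it clicks home in its spring detent. Then grip the cast swing arm at its balance point, lift it, and hold it level over the mount base, the slim eye over the saddle and the underside of the thick boss about 60 mm above the socket, ready for a colleague to fit the pin. Finish still holding it there, touching nothing with it, with the cover still open; leave the tape roll, the mug and the board eraser alone.

Things in the scene. Friction and masses are not known exactly. Their poses are not given: they have to be found in the camera images.
- base: Mount base, fixed to the table: grey foot plate 285 mm long (its y, -110 to +175 mm), 100 mm wide (x), 10 mm thick; at its -y end a dark slide housing 90 mm wide (y), from x -45 to +120 mm, 32 mm high, with guide rails up to 42 mm; at its +y end a saddle. Origin on the table surface; x is the way the cover opens (away from the robot), y runs from socket to saddle.
- socket (a point): Centre of the mouth of the round socket (60 mm wide, 16 mm deep) in the top of the housing, 32 mm above the table; at x 0, y -60 mm in the base's frame. Hidden under the cover until that is opened.
- saddle (a point): Point midway between the tops of the saddle's two ears, 32 mm above the table; at x 0, y +145 mm in the base's frame. The ears stand 30 mm apart along x.
- cover (a joint): Sliding cover of the socket, a steel plate 70 x 72 x 5 mm: travel in m along the base's +x, 0 = fully shut over the socket, 0.065 = end stop, fully open. It drags with about 1 N; between 0.047 and 0.055 it climbs over a spring detent (about 7 N), past 0.055 the detent pulls it on and holds it at 0.062 to 0.065.
- tab (a point): Centre of the upright push tab on the cover: a plate 6 mm thick along x, 44 mm wide along y and 32 mm tall, its top 70 mm above the table; it stands at the cover's edge that trails as the cover opens and moves with it. Axes parallel to the base's. Its -x face is the one to push on.
- balance (a point): Balance point (centre of mass along the length) of the loose cast aluminium swing arm (about 0.45 kg), at mid-height of its straight bar, 37 mm above the arm's underside. The bar is 14 mm wide (along its x), 18 mm high and runs along its y; its underside is 28 mm above the table. The balance point is 60 mm from the boss's axis (-y side) and 145 mm from the eye's axis (+y side). z is up.
- boss (a point): Centre of the underside of the arm's thick round boss (50 mm diameter, 50 mm high), at y -60 mm from the balance point. The arm lies on boss and eye. Axes as point balance.
- eye (a point): Centre of the underside of the arm's slim round eye (24 mm diameter, 50 mm high), at y +145 mm from the balance point. Axes as point balance.
- swing_arm: The loose swing arm as a whole; its origin is 37 mm straight below the balance point, at the level of its underside. Axes as point balance.
- tape_mid (a point): Centre of a grey roll of tape lying flat (90 mm across, 24 mm high), a bystander.
- mug_mid (a point): Centre of a white mug (80 mm across, 92 mm high), a bystander.
- eraser_mid (a point): Centre of a wooden board eraser (55 x 130 x 32 mm), a bystander.
Not all that is in view belongs to the job. Of the things shaped like the swing_arm, the aluminium one is meant.

How it is judged:
On the way, in this order (a step that is already met when the one before it is completed fails the run):
1. the cover is pushed open past its detent (joint over 0.059 m) while the swing arm still lies on the table (value of joint cover above 0.059 m and height (world z) of balance below 0.05 m), for 0.2 s.
2. the swing arm is gripped within 20 mm of its balance point and lifted clear of the table (height (world z) of each of boss, eye above 0.03 m and contact force between the fingers and swing_arm above 1 N and y of the grasp point in the frame of balance between -0.02 and 0.02 m), for 0.2 s.
At the end, for the whole second after the job is handed in: Cover open in its detent (over 59 mm); arm held by the fingers alone within 20 mm of its balance point, at rest, level within 0.1 rad, boss within 18 mm sideways of the socket axis, eye within 25 mm of the saddle, boss underside 35 to 90 mm above the socket mouth (value of joint cover above 0.059 m and contact force between the fingers and swing_arm above 1 N and contact force between swing_arm and base below 0.1 N and y of the grasp point in the frame of balance between -0.02 and 0.02 m and angle between balance's own z axis and vertical below 0.1 rad and horizontal distance between boss and socket below 0.018 m and horizontal distance between eye and saddle below 0.025 m and z of boss in the frame of socket between 0.035 and 0.09 m and linear speed of swing_arm below 0.03 m/s and angular speed of swing_arm below 0.2 rad/s); the arm keeps its last pose, push and grip.
It fails at once if a bystander is moved more than 30 mm (distance of any of tape_mid, mug_mid, eraser_mid from where it was at the start of the episode above 0.03 m).
It also fails if it takes over 51 s, if anything falls off the work surface, if the arm or the gripper's body presses on something with over 40 N, if the wrist force passes 120 N, or if a joint passes its speed limit or range.

## Working session

There is one attempt and no reset: what is moved stays moved. The work goes in short steps, Python scripts to look and compute and a shell command to move; the robot and the scene stay as the last step left them, time stands still between calls to the robot, and variables do not carry over. Pictures are saved under pics/ and viewed, and the job is handed in when it is done.

```bash
mkdir -p pics; cat > h.py <<'E'
import numpy as np, cv2
from scipy.spatial.transform import Rotation as Ro
from station import env
def ray(p,u,v):
    x=(u-p["cx"])/p["fx"]; y=(v-p["cy"])/p["fy"]
    rd=np.hypot(x,y); r=rd
    for _ in range(30): r=rd/(1+p["k1"]*r*r)
    s=r/rd if rd>0 else 1
    R=np.array(p["R"]);t=np.array(p["t"])
    return -R.T@t, R.T@np.array([x*s,y*s,1.])
def onz(p,u,v,z):
    o,d=ray(p,u,v); return o+d*(z-o[2])/d[2]
def proj(p,X):
    c=np.array(p["R"])@np.array(X)+np.array(p["t"]); x,y=c[0]/c[2],c[1]/c[2]
    k=1+p["k1"]*(x*x+y*y); return p["fx"]*x*k+p["cx"],p["fy"]*y*k+p["cy"]
E
python3 - <<'E'
from h import *
print(env.sense())
for n in("scene","top","wrist"):
    p=env.camera_params(n); print(n,p)
    cv2.imwrite(f"pics/{n}0.png",env.camera(n))
E
```

```text
{'time': 0.0, 'joints': array([ 1.21491212e+00,  3.59508384e-01,  1.51142224e+00, -5.08915320e-06,
        1.27247877e+00, -1.15088319e-01]), 'joint_vel': array([-0.00048337, -0.00221504,  0.00130573, -0.00055956, -0.00161399,
        0.00151515]), 'joint_efforts': array([-1.47437862e-03, -5.27606142e+01, -2.78617805e+01, -4.88598762e-04,
        1.31951954e-02,  5.10815880e-06]), 'position': array([0.14286515, 0.58208978, 0.24745541]), 'tool_rot': array([-3.77275326e-01, -3.11843336e+00,  2.77638972e-03]), 'contact_force': array([0.02019503, 0.60993211, 0.33858545]), 'torque': array([0.02178337, 0.06929222, 0.02996551]), 'opening': 1.0025120323439851}
scene {'fx': 418.7962106506716, 'fy': 418.7962106506716, 'cx': 316.3760900336055, 'cy': 197.51642069579052, 'k1': -0.11074172754924884, 'R': array([[ 0.58746587,  0.80910035, -0.01550702],
       [ 0.62528125, -0.46599746, -0.62599499],
       [-0.513719  ,  0.35805445, -0.77967288]]), 't': array([-0.37310542, -0.23260954,  1.67651957])}
top {'fx': 479.71099698273173, 'fy': 479.71099698273173, 'cx': 316.6559378774343, 'cy': 201.92764011311013, 'k1': -0.01776280113028022, 'R': array([[ 1.29201701e-02, -9.99916206e-01, -8.06901234e-04],
       [-9.86895667e-01, -1.26221152e-02, -1.60865238e-01],
       [ 1.60841574e-01,  2.87473358e-03, -9.86976050e-01]]), 't': array([0.08436665, 0.52028286, 1.45349136])}
wrist {'fx': 359.32195520464165, 'fy': 359.32195520464165, 'cx': 317.0417467516284, 'cy': 197.9256995883481, 'k1': -0.05119713203751246, 'R': array([[ 0.23775346,  0.97132358, -0.00194776],
       [ 0.92772536, -0.22648685,  0.29669744],
       [ 0.28774808, -0.07234783, -0.95496955]]), 't': array([-0.59868029, -0.03970638,  0.37966427])}
```

View pics/top0.png

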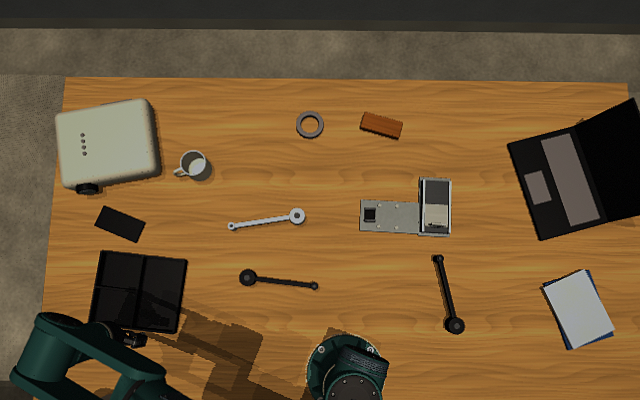

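View pics/scene0.png

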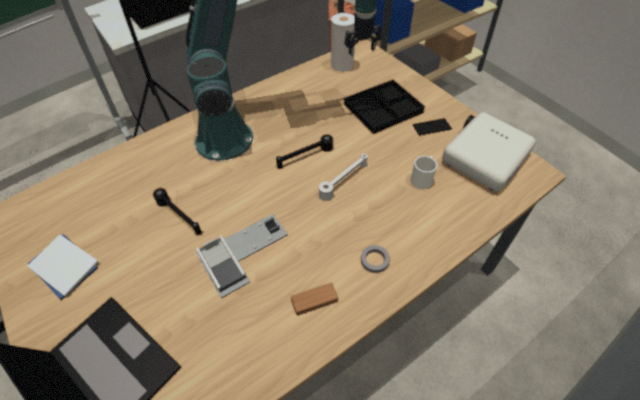

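View pics/wrist0.png

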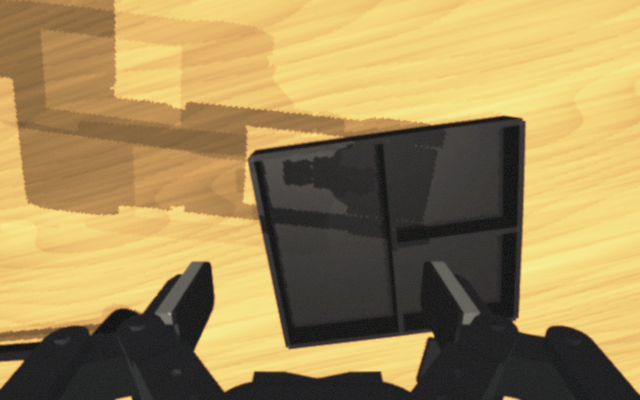

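Candidates for the swing arm in the top view are the silver one (boss at 298,216; eye at 232,226), a black one (boss at 248,277) and another black one (boss at 454,326). The description says aluminium, so I choose the silver one. I'll check it in a close crop.

```bash
python3 - <<'E'
from h import *
im=cv2.imread("pics/top0.png")
a=cv2.resize(im[195:245,215:315],None,fx=8,fy=8,interpolation=cv2.INTER_CUBIC)
b=cv2.resize(im[170:245,350:465],None,fx=6.9,fy=6.9,interpolation=cv2.INTER_CUBIC)
cv2.imwrite("pics/ca.png",a);cv2.imwrite("pics/cb.png",b[:,:800])
p=env.camera_params("top")
hsv=cv2.cvtColor(im,cv2.COLOR_BGR2HSV)
m=((hsv[...,1]<70)&(hsv[...,2]>60)).astype(np.uint8)
m2=np.zeros_like(m);m2[195:245,215:320]=m[195:245,215:320]
c=max(cv2.findContours(m2,0,1)[0],key=cv2.contourArea);print(cv2.contourArea(c),cv2.minAreaRect(c),cv2.boundingRect(c))
for u,v,z in((298,216,.05),(231.5,226,.05),(421,235,.01),(360,230,.01),(360,200,.01),(452,236,.01)): print(u,v,onz(p,u,v,z))
E
```

```text
438.5 ((265.79449462890625, 218.2049560546875), (15.475382804870605, 77.03500366210938), 84.8826904296875) (228, 208, 77, 22)
298 216 [0.47313382 0.14803721 0.05      ]
231.5 226 [0.43944933 0.3521755  0.05      ]
421 235 [ 0.42296966 -0.23915814  0.01      ]
360 230 [ 0.43638597 -0.04680282  0.01      ]
360 200 [ 0.53238881 -0.04694952  0.01      ]
452 236 [ 0.4210062  -0.33700402  0.01      ]
```

View pics/ca.png

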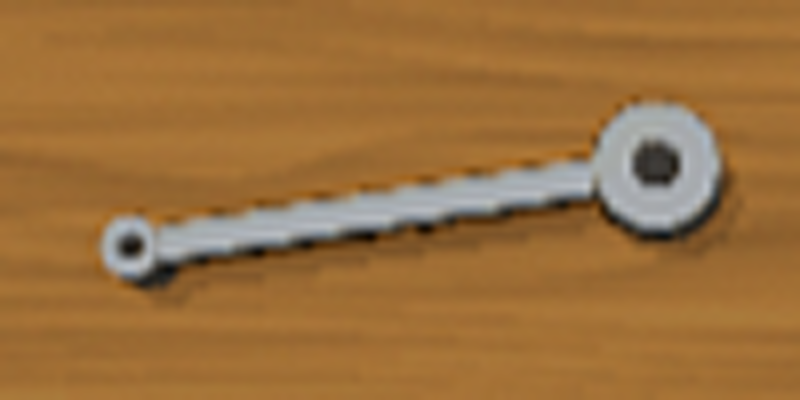

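View pics/cb.png

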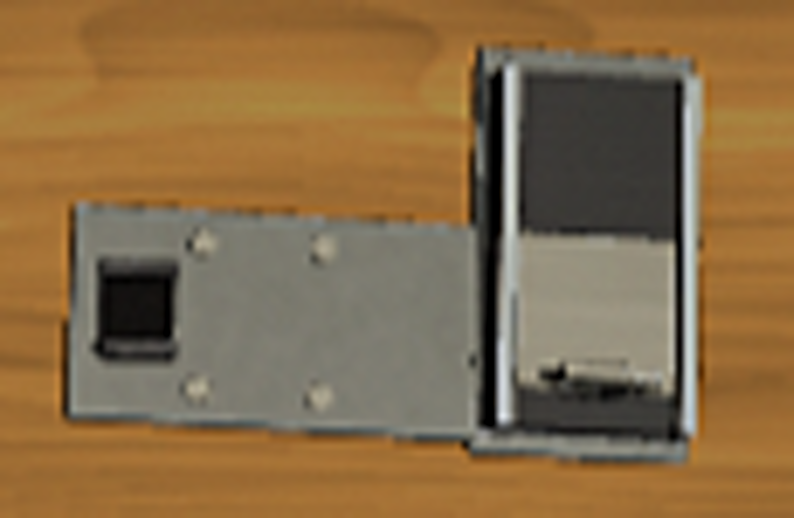

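The crop shows the silver arm with boss at pixel (297.1,215.4) and eye at (231.4,225.7), so the choice is confirmed. The base has its saddle on the left (370,214) and the cover over the near end of the housing, with the tab at about (436,225). I'll move towards the arm, turning the jaws on the way.

```bash
cat >> h.py <<'E'
def goto(pos,yang):
    """print shift (units .1m) and turn (units pi) to have TCP at pos, tool down, tool y at angle yang deg"""
    s=env.sense();R=Ro.from_rotvec(s["tool_rot"]).as_matrix()
    a=np.radians(yang);y=np.array([np.cos(a),np.sin(a),0]);z=np.array([0,0,-1.]);x=np.cross(y,z)
    Rt=np.c_[x,y,z]
    d=R.T@(np.array(pos)-s["position"])/.1
    w=Ro.from_matrix(R.T@Rt).as_rotvec()/np.pi
    print("t",round(s["time"],2),"pos",s["position"].round(4),"yang",np.degrees(np.arctan2(R[1,1],R[0,1])).round(1),"F",s["contact_force"].round(2),"op",round(s["opening"],3));print("  d",d.round(3),"w",w.round(4))
E
python3 -m jog '{"delta_pos":[[-1,-1,0],[-1,-1,0],[-1,-1,0],[-1,-1,0],[-1,-1,0]],"angular":[[0,0,0.29],[0,0,0.29],[0,0,0.29],[0,0,0.29],[0,0,0.29]]}' 0 20
python3 -c "
from h import *
goto([.42,.2,.25],5)"
```

```text
time: 0.78
position: [0.2164, 0.4607, 0.2477]
tool_rot: [1.719, 2.629, -0.003]
contact_force: [-0.3, -0.1, -1.1]
opening: 0.001
t 0.78 pos [0.2164 0.4607 0.2477] yang 23.6 F [-0.3  -0.1  -1.09] op 0.001
  d [-3.205  0.821 -0.021] w [-0.0004  0.0005  0.1035]
```

```bash
python3 -m jog '{"delta_pos":[[-1,0.7,0],[-1,0.7,0],[-1,0.7,0]],"angular":[[0,0,0.13],[0,0,0.13],[0,0,0.13]]}'
python3 -m jog '{"delta_pos":[[-1,1,0],[-1,1,0],[-1,1,0]],"angular":[[0,0,0],[0,0,0],[0,0,0]]}'
python3 -c "
from h import *
goto([.47,.1,.25],-3)
p=env.camera_params('wrist');o,d=ray(p,320,200);print(o,d)
cv2.imwrite('pics/w1.png',env.camera('wrist'))"
```

```text
time: 1.15
position: [0.324, 0.3952, 0.2476]
tool_rot: [2.224, 2.216, -0.002]
contact_force: [-0.7, 0.6, -0.3]
opening: -0.001
time: 1.52
position: [0.4258, 0.2925, 0.2478]
tool_rot: [2.226, 2.212, -0.002]
contact_force: [-0.7, 0.5, -1.0]
opening: 0.0
t 1.52 pos [0.4258 0.2925 0.2478] yang -0.4 F [-0.68  0.51 -1.01] op 0.0
  d [-1.923  0.455 -0.016] w [0.0004 0.0009 0.0146]
[0.42681205 0.36838931 0.37318813] [ 0.00722665 -0.30579091 -0.95212436]
```

View pics/w1.png

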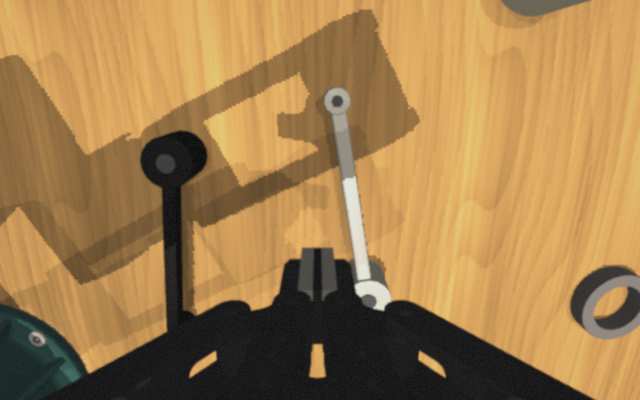

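The wrist picture shows the silver arm with its eye at (337,101) and its boss hole at about (368,300). On to the base.

```bash
python3 -c "
from h import *
p=env.camera_params('wrist')
print(onz(p,337,101,.05),onz(p,368,300,.05))"
python3 -m jog '{"delta_pos":[[-1,0,0],[-1,0,0]],"angular":[[0,0,0.015],[0,0,0.015]]}'
python3 -m jog '{"delta_pos":[[-1,0,0],[-1,0,0]],"angular":[[0,0,0],[0,0,0]]}'
python3 -m jog '{"delta_pos":[[-1,0,0],[-1,0,0]],"angular":[[0,0,0],[0,0,0]]}'
python3 -m jog '{"delta_pos":[[-1,0,0],[-1,0,0],[-1,0,0]],"angular":[[0,0,0],[0,0,0],[0,0,0]]}'
python3 -c "
from h import *
goto([.47,-.2,.25],-3)
cv2.imwrite('pics/w2.png',env.camera('wrist'))"
```

```text
[0.44546119 0.35439824 0.05      ] [0.48001088 0.15399712 0.05      ]
time: 1.82
position: [0.4253, 0.1904, 0.2478]
tool_rot: [2.277, 2.158, -0.004]
contact_force: [-0.4, 0.7, 0.1]
opening: -0.005
time: 2.08
position: [0.419, 0.0889, 0.248]
tool_rot: [2.278, 2.158, -0.005]
contact_force: [0.6, 0.4, -0.3]
opening: 0.002
time: 2.33
position: [0.413, -0.0126, 0.2485]
tool_rot: [2.279, 2.157, -0.005]
contact_force: [1.0, 1.3, 0.2]
opening: 0.003
time: 2.7
position: [0.4075, -0.1144, 0.249]
tool_rot: [2.282, 2.152, -0.005]
contact_force: [0.7, 1.0, -0.7]
opening: -0.002
t 2.7 pos [ 0.4075 -0.1144  0.249 ] yang -3.4 F [ 0.71  0.99 -0.75] op -0.002
  d [-0.818  0.674 -0.005] w [ 0.0003  0.0017 -0.002 ]
```

View pics/w2.png

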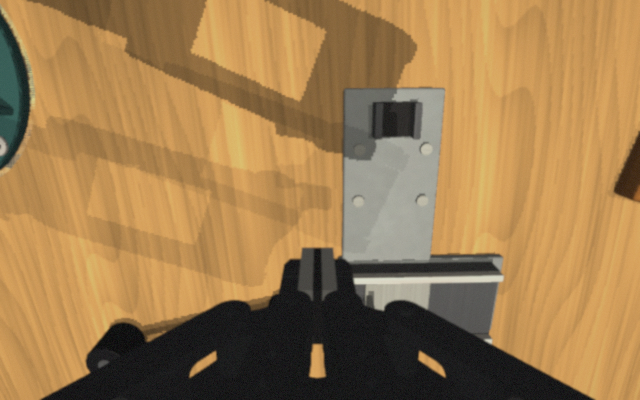

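The wrist picture shows the foot plate's +y corners at (344,88) and (444,88), the saddle at (397,119) and the housing's near rail along (352,268)-(500,268). I'll compare this with the top view.

```bash
python3 - <<'E'
from h import *
w=env.camera_params('wrist');p=env.camera_params('top')
im=cv2.imread('pics/w2.png')
cv2.imwrite('pics/w2c.png',cv2.resize(im[75:285,310:510],None,fx=2.8,fy=2.8,interpolation=cv2.INTER_CUBIC))
for n,q,u,v,z in(("c1",w,344,88,.01),("c2",w,444,88,.01),("c1t",p,359.4,230.1,.01),("c2t",p,360.4,199.3,.01),("sadw",w,397,119,.032),("sadt",p,369.3,214.,.032)): print(n,onz(q,u,v,z).round(4))
E
```

```text
c1 [ 0.4383 -0.0413  0.01  ]
c2 [ 0.5363 -0.0462  0.01  ]
c1t [ 0.436  -0.0449  0.01  ]
c2t [ 0.5347 -0.0482  0.01  ]
sadw [ 0.4854 -0.0717  0.032 ]
sadt [ 0.4847 -0.074   0.032 ]
```

View pics/w2c.png

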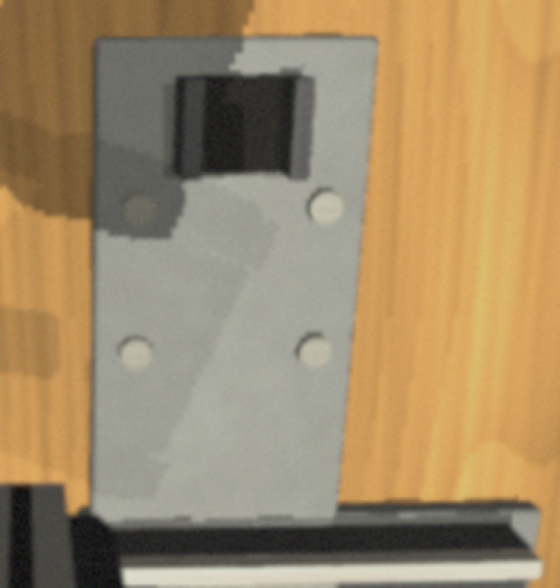

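```bash

python3 -m jog '{"delta_pos":[[-1,0,0],[-1,0,0]],"angular":[[0,0,0],[0,0,0]]}'
python3 -m jog '{"delta_pos":[[-1,0.6,0],[-1,0.6,0]],"angular":[[0,0,0],[0,0,0]]}'
python3 -m jog '{"delta_pos":[[-1,0.6,0],[-1,0.6,0],[-1,0.6,0],[-1,0.6,0]],"angular":[[0,0,0],[0,0,0],[0,0,0],[0,0,0]]}'
python3 -c "
from h import *
goto([.37,-.28,.25],-2.6)
im=env.camera('wrist')
cv2.imwrite('pics/w3.png',im)"
```

```text
time: 3.0
position: [0.402, -0.2126, 0.2493]
tool_rot: [2.28, 2.157, -0.004]
contact_force: [0.7, 0.7, -0.3]
opening: -0.001
time: 3.25
position: [0.4577, -0.3156, 0.2498]
tool_rot: [2.278, 2.158, -0.003]
contact_force: [0.7, 0.7, -0.4]
opening: -0.001
time: 3.75
position: [0.5124, -0.4164, 0.2494]
tool_rot: [2.279, 2.162, -0.002]
contact_force: [0.2, -0.3, 0.6]
opening: -0.002
t 3.75 pos [ 0.5124 -0.4164  0.2494] yang -3.0 F [ 0.2  -0.35  0.56] op -0.002
  d [ 1.287 -1.494 -0.007] w [-0.0001  0.0004 -0.0024]
```

View pics/w3.png

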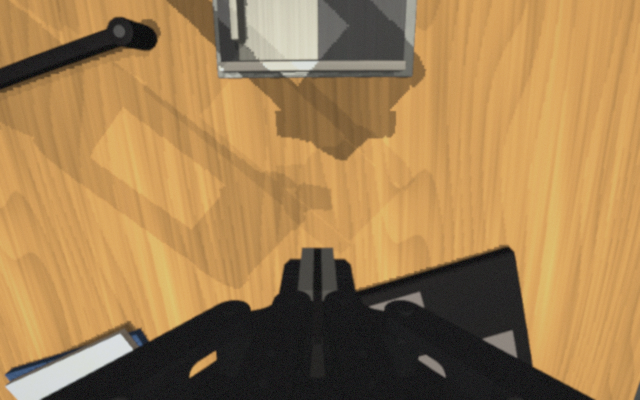

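```bash

python3 -m jog '{"delta_pos":[[0.7,-0.4,0],[0.7,-0.4,0],[0.7,-0.4,0],[0.7,-0.4,0]],"angular":[[0,0,0],[0,0,0],[0,0,0],[0,0,0]]}'
python3 -c "
from h import *
goto([.37,-.28,.25],-2.6)
im=env.camera('wrist')
cv2.imwrite('pics/w4.png',im)
cv2.imwrite('pics/w4c.png',cv2.resize(im[20:220,200:460],None,fx=3,fy=3,interpolation=cv2.INTER_CUBIC))"
```

```text
time: 4.3
position: [0.4762, -0.344, 0.2503]
tool_rot: [2.276, 2.161, -0.002]
contact_force: [0.7, -0.9, -0.0]
opening: 0.001
t 4.3 pos [ 0.4762 -0.344   0.2503] yang -3.0 F [ 0.72 -0.88 -0.04] op 0.001
  d [ 5.840e-01 -1.094e+00  1.000e-03] w [ 0.0003  0.0009 -0.0021]
```

View pics/w4c.png

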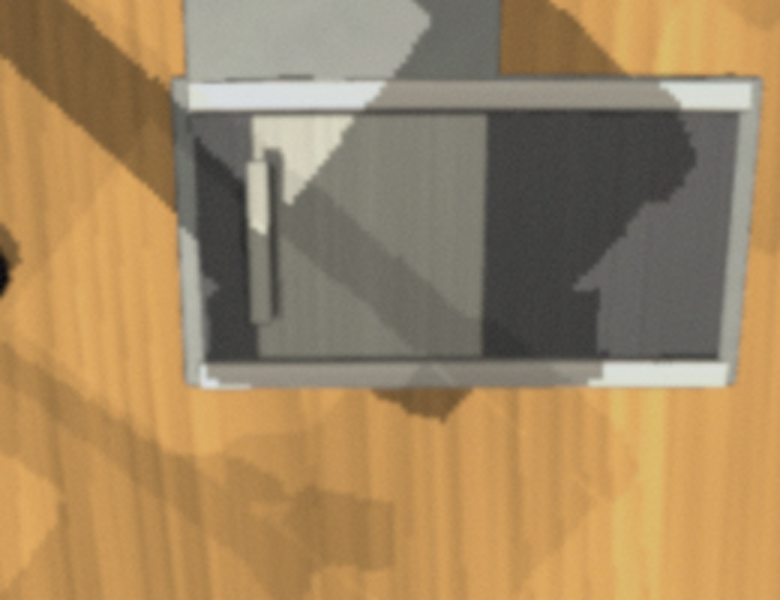

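The crop shows the tab's top face between crop pixels (248,160) and (270,322), which is image (283,73)-(290,127). The cover plate spans crop (250,113)-(485,356).

```bash
python3 - <<'E'
from h import *
w=env.camera_params('wrist')
def P(n,x,y,z): 
    q=onz(w,200+(x+.5)/3-.5,20+(y+.5)/3-.5,z);print(n,q.round(4));return q
P("tab TL",248,161,.07);P("tab TR",268,160,.07);P("tab BL",252,323,.07);P("tab BR",272,322,.07)
P("cov R top",488,115,.038);P("cov R bot",482,356,.038);P("cov L bot",258,356,.038);P("cov L top",250,113,.038)
P("rail TL",189,84,.042);P("rail TR",750,84,.042);P("rail BL",201,385,.042);P("rail BR",728,384,.042)
p=env.camera_params('top')
for z,u,v in((.042,350+512/6.9,170+65/6.9),(.042,350+506/6.9,170+425/6.9),(.042,350+690/6.9,170+75/6.9),(.042,350+690/6.9,170+437/6.9)):print(onz(p,u-.4,v-.4,z).round(4))
E
```

```text
tab TL [ 0.4535 -0.2577  0.07  ]
tab TR [ 0.4589 -0.2578  0.07  ]
tab BL [ 0.4513 -0.301   0.07  ]
tab BR [ 0.4569 -0.3011  0.07  ]
cov R top [ 0.5223 -0.2473  0.038 ]
cov R bot [ 0.5192 -0.3183  0.038 ]
cov L bot [ 0.4493 -0.3147  0.038 ]
cov L top [ 0.4523 -0.2431  0.038 ]
rail TL [ 0.4356 -0.2345  0.042 ]
rail TR [ 0.5984 -0.2421  0.042 ]
rail BL [ 0.4312 -0.3222  0.042 ]
rail BR [ 0.5957 -0.3301  0.042 ]
[ 0.5965 -0.245   0.042 ]
[ 0.4318 -0.2385  0.042 ]
[ 0.5929 -0.3261  0.042 ]
[ 0.4274 -0.3209  0.042 ]
```

```bash

python3 -m jog '{"delta_pos":[[0.68,-0.62,0],[0.68,-0.62,0.8],[0.68,-0.62,0.9],[0.68,-0.62,0.9]],"angular":[[0,0,-0.002],[0,0,-0.002],[0,0,-0.002],[0,0,-0.002]]}'
python3 -c "
from h import *
goto([.41,-.278,.063],-2.65)"
```

```text
time: 4.85
position: [0.4166, -0.2725, 0.1581]
tool_rot: [-2.27, -2.168, 0.003]
contact_force: [0.4, 0.3, 0.5]
opening: 0.0
t 4.85 pos [ 0.4166 -0.2725  0.1581] yang -2.7 F [0.39 0.29 0.53] op 0.0
  d [-0.058 -0.061  0.951] w [-0.001  -0.0002 -0.    ]
```

```bash

python3 -m jog '{"delta_pos":[[-0.06,-0.06,0.5],[-0.06,-0.06,0.95],[-0.06,-0.06,0.95],[-0.06,-0.06,0.95]],"angular":[[0,0,0],[0,0,0],[0,0,0],[0,0,0]]}'
python3 -c "
from h import *
goto([.45,-.28,.063],-2.65)
cv2.imwrite('pics/w5.png',env.camera('wrist'))
im=env.camera('scene')
cv2.imwrite('pics/s5.png',cv2.resize(im[190:310,160:320],None,fx=5,fy=5,interpolation=cv2.INTER_CUBIC))"
```

```text
time: 5.35
position: [0.4117, -0.2798, 0.0648]
tool_rot: [2.272, 2.169, -0.003]
contact_force: [-0.2, -1.0, 0.5]
opening: -0.001
t 5.35 pos [ 0.4117 -0.2798  0.0648] yang -2.7 F [-0.2  -1.01  0.47] op -0.001
  d [0.016 0.382 0.018] w [-0.0003  0.0004 -0.    ]
```

View pics/w5.png

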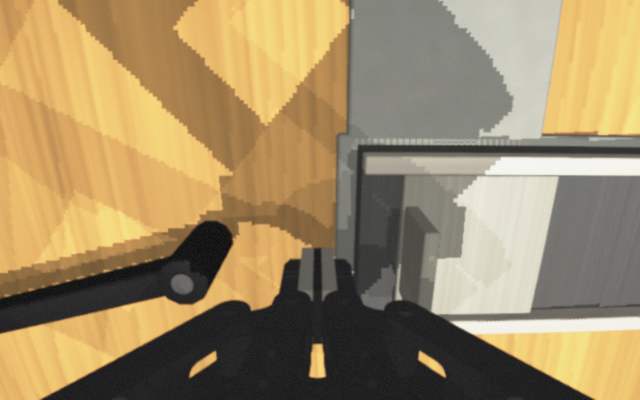

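View pics/s5.png

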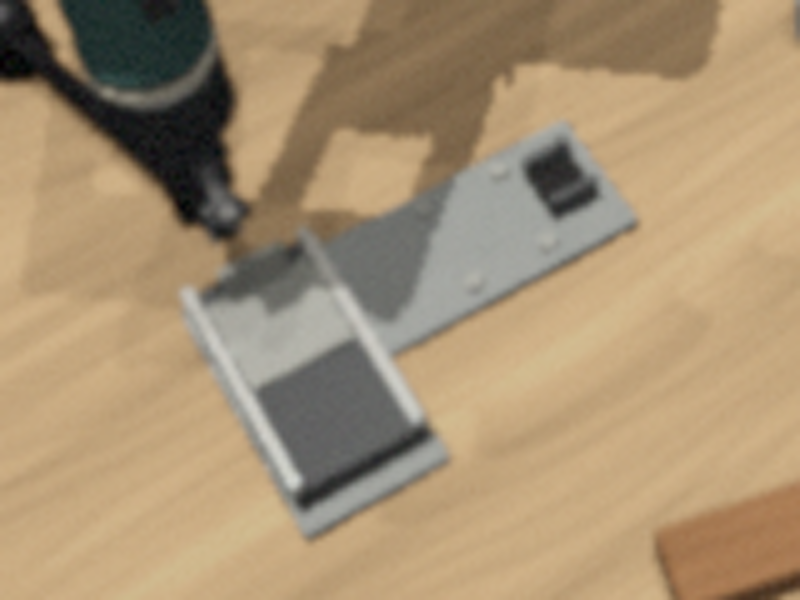

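The pictures show the closed fingers at (318,260), on the robot side of the tab at (418,255), so they're ready to push.

```bash

python3 -m jog '{"delta_pos":[[0.01,0.15,0.01],[0.01,0.3,0.01],[0.01,0.4,0.01],[0.01,0.5,0.01]],"angular":[[0,0,0],[0,0,0],[0,0,0],[0,0,0]]}'
python3 -m jog '{"delta_pos":[[0,0.1,0],[0,0.2,0],[0,0.2,0]],"angular":[[0,0,0],[0,0,0],[0,0,0]]}'
python3 -m jog '{"delta_pos":[[0,0.05,0],[0,0.1,0],[0,0.1,0]],"angular":[[0,0,0],[0,0,0],[0,0,0]]}'
python3 -c "
from h import *
goto([.45,-.28,.063],-2.65)
cv2.imwrite('pics/w6.png',env.camera('wrist'))"
```

```text
time: 5.95
position: [0.4626, -0.2809, 0.0642]
tool_rot: [2.27, 2.169, -0.003]
contact_force: [-2.3, -0.3, 0.1]
opening: -0.0
time: 6.32
position: [0.4835, -0.282, 0.0642]
tool_rot: [2.27, 2.169, -0.002]
contact_force: [-0.3, 0.1, 0.5]
opening: 0.001
time: 6.7
position: [0.494, -0.2825, 0.0641]
tool_rot: [2.269, 2.169, -0.002]
contact_force: [-0.6, 0.1, 0.3]
opening: 0.003
t 6.7 pos [ 0.494  -0.2825  0.0641] yang -2.6 F [-0.62  0.13  0.28] op 0.003
  d [ 0.005 -0.44   0.01 ] w [0.0003 0.0008 0.0003]
```

View pics/w6.png

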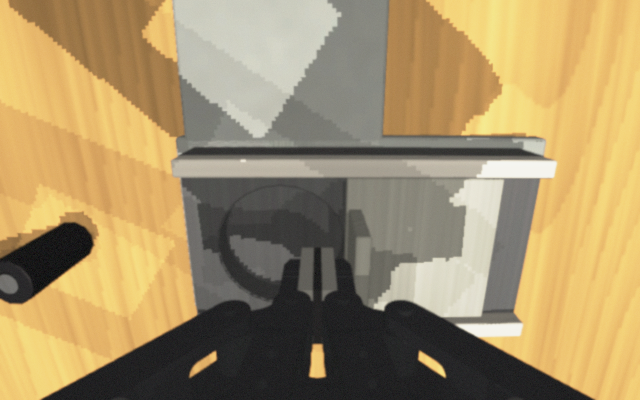

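The socket circle is now visible at about (280,240), and the cover's trailing edge is at column 346. I'll keep pushing gently until it clicks.

```bash

for i in 1; do python3 -m jog '{"delta_pos":[[0,0.03,0],[0,0.05,0],[0,0.05,0]],"angular":[[0,0,0],[0,0,0],[0,0,0]]}'; done
python3 -c "
from h import *
w=env.camera_params('wrist')
cv2.imwrite('pics/w7.png',env.camera('wrist'))
goto([.45,-.28,.063],-2.65)"
```

```text
time: 7.12
position: [0.4944, -0.2825, 0.0641]
tool_rot: [-2.267, -2.169, 0.01]
contact_force: [-15.3, -4.4, 10.6]
opening: -0.002
t 7.17 pos [ 0.4944 -0.2824  0.0641] yang -2.5 F [-15.4   -3.29  11.41] op 0.004
  d [ 0.005 -0.445  0.014] w [-0.0022  0.0006  0.0006]
```

View pics/w7.png

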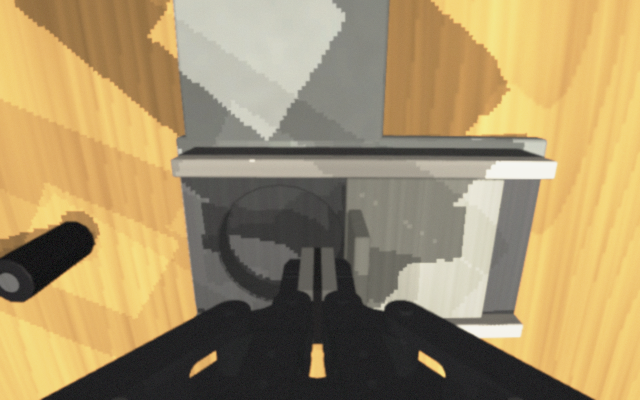

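```bash

python3 -m jog '{"delta_pos":[[0,-0.2,0],[0,-0.3,0],[0,-0.3,-0.3],[0,-0.3,-0.9],[0,-0.3,-1]],"angular":[[0,0,0],[0,0,0],[0,0,0],[0,0,0],[0,0,0]]}'
python3 -m jog '{"delta_pos":[[-0.9,0,-0.4],[-0.9,0,-0.4],[-0.9,0,-0.4],[-0.9,0,-0.4]],"angular":[[0,0,0],[0,0,0],[0,0,0],[0,0,0]]}' 
python3 -c "
from h import *
goto([.45,-.28,.063],-2.65)
im=env.camera('wrist');w=env.camera_params('wrist')
cv2.imwrite('pics/w8.png',im)
"
```

```text
time: 7.8
position: [0.468, -0.2829, 0.1684]
tool_rot: [2.267, 2.168, -0.007]
contact_force: [0.3, 0.6, -1.3]
opening: -0.001
time: 8.3
position: [0.4635, -0.3716, 0.2079]
tool_rot: [2.269, 2.169, -0.006]
contact_force: [0.5, 0.2, -0.8]
opening: -0.0
t 8.3 pos [ 0.4635 -0.3716  0.2079] yang -2.6 F [ 0.48  0.17 -0.82] op -0.0
  d [ 0.916 -0.174  1.444] w [-0.0002  0.0015  0.0005]
```

View pics/w8.png

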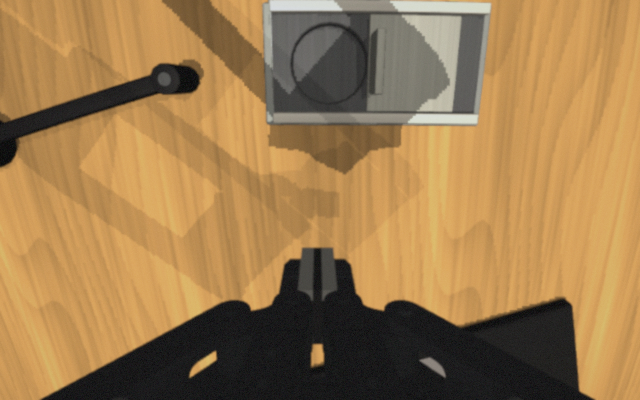

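```bash
python3 - <<'E'
from h import *
im=cv2.imread('pics/w8.png')
x0,y0,f=255,0,3.3
cv2.imwrite('pics/w8c.png',cv2.resize(im[0:135,255:497],None,fx=f,fy=f,interpolation=cv2.INTER_CUBIC))
t=env.camera('top');cv2.imwrite('pics/t8.png',t)
cv2.imwrite('pics/t8c.png',cv2.resize(t[170:245,350:465],None,fx=6.9,fy=6.9,interpolation=cv2.INTER_CUBIC))
E
```

```text
(no output)
```

View pics/w8c.png

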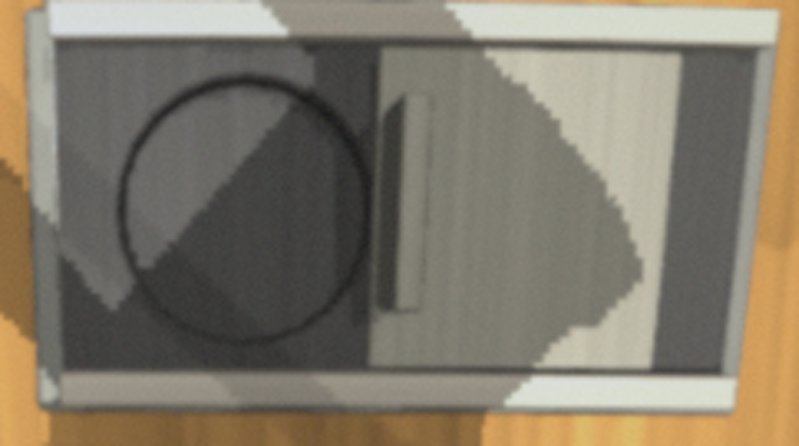

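View pics/t8c.png

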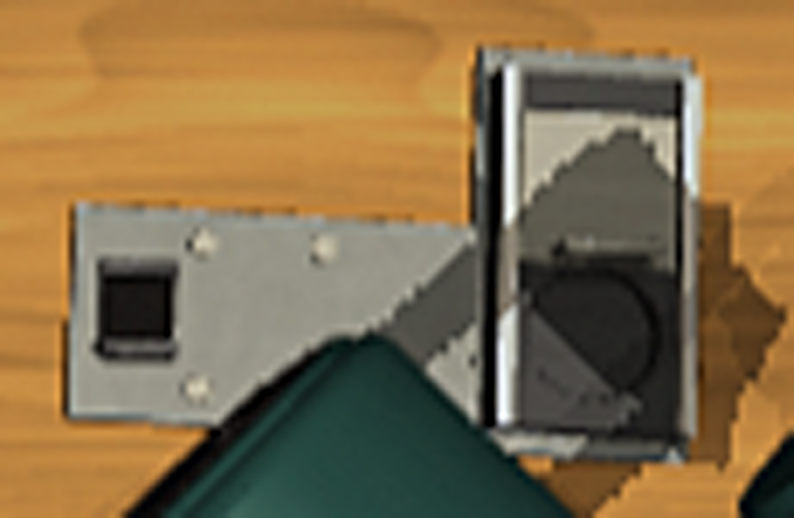

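The crop shows the open socket circle centred at crop (245,210), the cover's trailing edge at crop x 376 just clear of its rim, and the tab at (410,205).

```bash
python3 - <<'E'
from h import *
w=env.camera_params('wrist');p=env.camera_params('top')
W=lambda x,y,z:onz(w,255+(x+.5)/3.3-.5,(y+.5)/3.3-.5,z).round(4)
T=lambda x,y,z:onz(p,350+(x+.5)/6.9-.5,170+(y+.5)/6.9-.5,z).round(4)
print("sock",W(245,210,.032),T(592,338,.032),"edge",W(376,210,.038),T(600,267,.038))
print("lead",W(668,210,.038),T(600,112,.038))
print("saddle ears mid top view",T(138,308,.032))
print("tabtop",W(400,205,.07))
yaw=np.radians(-2.65)
s=W(245,210,.032); 
print("saddle from socket w",s+.205*np.array([-np.sin(yaw),np.cos(yaw),0]))
s=T(592,338,.032)
print("saddle from socket t",s+.205*np.array([-np.sin(yaw),np.cos(yaw),0]))
E
```

```text
sock [ 0.4771 -0.2789  0.032 ] [ 0.4729 -0.2805  0.032 ] edge [ 0.5077 -0.2804  0.038 ] [ 0.5046 -0.2835  0.038 ]
lead [ 0.577  -0.2827  0.038 ] [ 0.5761 -0.2855  0.038 ]
saddle ears mid top view [ 0.484  -0.0749  0.032 ]
tabtop [ 0.5084 -0.2812  0.07  ]
saddle from socket w [ 0.48657812 -0.07411923  0.032     ]
saddle from socket t [ 0.48237812 -0.07571923  0.032     ]
```

The leading edge is 100 mm past the socket centre, so the cover is at about 65 mm: open and clicked. Now to the swing arm.

```bash

python3 -m jog '{"delta_pos":[[1,0,-0.3],[1,0,-0.3]],"angular":[[0,0,0],[0,0,0]]}' 65 40
python3 -m jog '{"delta_pos":[[1,0,0],[1,0,0]],"angular":[[0,0,0],[0,0,0]]}'
python3 -m jog '{"delta_pos":[[1,0,0],[1,0,0]],"angular":[[0,0,0],[0,0,0]]}'
python3 -m jog '{"delta_pos":[[1,0,0],[1,0,0]],"angular":[[0,0,0],[0,0,0]]}'
python3 -m jog '{"delta_pos":[[1,-0.1,0],[1,-0.1,0],[1,-0.1,0],[1,-0.1,0]],"angular":[[0,0,-0.068],[0,0,-0.068],[0,0,-0.068],[0,0,-0.068]]}'
python3 -c "
from h import *
goto([.4666,.2102,.1],9.57)
im=env.camera('wrist')
cv2.imwrite('pics/w9.png',im)
"
```

```text
time: 8.65
position: [0.4671, -0.2678, 0.2366]
tool_rot: [-2.268, -2.172, 0.006]
contact_force: [-0.2, 0.3, 0.3]
opening: 0.418
time: 8.9
position: [0.4703, -0.1643, 0.2358]
tool_rot: [-2.265, -2.173, 0.006]
contact_force: [0.2, -0.7, -0.1]
opening: 0.653
time: 9.15
position: [0.473, -0.061, 0.235]
tool_rot: [-2.261, -2.174, 0.007]
contact_force: [0.4, -0.5, -0.2]
opening: 0.648
time: 9.4
position: [0.4754, 0.0421, 0.2344]
tool_rot: [-2.258, -2.175, 0.007]
contact_force: [1.3, 0.6, -0.8]
opening: 0.65
time: 9.9
position: [0.4683, 0.1424, 0.234]
tool_rot: [-2.011, -2.404, 0.008]
contact_force: [1.1, -0.5, -0.1]
opening: 0.647
t 9.9 pos [0.4683 0.1424 0.234 ] yang 10.2 F [ 1.11 -0.47 -0.12] op 0.647
  d [0.668 0.115 1.341] w [-0.0028 -0.0007  0.0034]
```

View pics/w9.png

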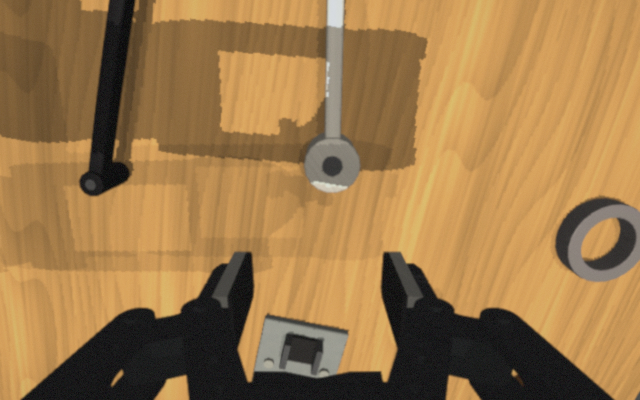

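The picture shows the boss centre at (332,166) and the bar running up to (336,0), between the open fingers.

```bash
python3 -c "
from h import *
w=env.camera_params('wrist');a=onz(w,332,166,.05);b=onz(w,336,5,.046);print(a,b,np.degrees(np.arctan2(-(b-a)[0],(b-a)[1])))
u=(b-a)[:2]/np.linalg.norm((b-a)[:2]);print('bal',a[:2]+.06*u)
"
python3 -m jog '{"delta_pos":[[0.67,0.1,0.4],[0.67,0.1,0.9],[0.67,0.1,0.9],[0.67,0.1,0.9]],"angular":[[-0.002,0,0.003],[-0.002,0,0.003],[-0.002,0,0.003],[-0.002,0,0.003]]}'
python3 -c "
from h import *
goto([.4666,.2102,.035],9.57)
cv2.imwrite('pics/w10.png',env.camera('wrist'))
"
```

```text
[0.47897359 0.15257199 0.05      ] [0.45794144 0.28071373 0.046     ] 9.3209596898123
bal [0.4692557  0.21177978]
time: 10.45
position: [0.4667, 0.2086, 0.1452]
tool_rot: [-2.028, -2.396, 0.0]
contact_force: [0.3, -1.3, 0.6]
opening: 0.651
t 10.45 pos [0.4667 0.2086 0.1452] yang 9.5 F [ 0.32 -1.26  0.58] op 0.651
  d [0.014 0.003 1.102] w [-0.0005 -0.0006 -0.0004]
```

View pics/w10.png

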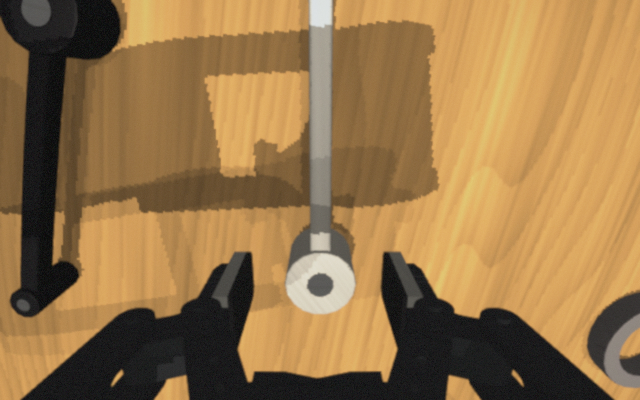

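The fingers straddle the bar and it's well aligned, so I'll lower.

```bash

python3 -m jog '{"delta_pos":[[0.02,0.02,0.5],[0.02,0.02,0.9],[0.02,0.02,1],[0.02,0.02,1]],"angular":[[0,0,0],[0,0,0],[0,0,0],[0,0,0]]}'
python3 -m jog '{"delta_pos":[[0,0,0.1],[0,0,0.1],[0,0,0.1]],"angular":[[0,0,0],[0,0,0],[0,0,0]]}'
python3 -c "
from h import *
goto([.468,.211,.035],9.5)
cv2.imwrite('pics/w11.png',env.camera('wrist'))
"
```

```text
time: 11.0
position: [0.4701, 0.2111, 0.047]
tool_rot: [-2.031, -2.396, -0.004]
contact_force: [0.2, -1.2, -0.8]
opening: 0.651
time: 11.38
position: [0.4704, 0.2113, 0.0375]
tool_rot: [-2.031, -2.397, -0.005]
contact_force: [-0.4, 0.0, -1.0]
opening: 0.651
t 11.38 pos [0.4704 0.2113 0.0375] yang 9.4 F [-0.4   0.04 -0.95] op 0.651
  d [ 0.001 -0.025  0.025] w [ 0.0008 -0.0007 -0.0003]
```

View pics/w11.png

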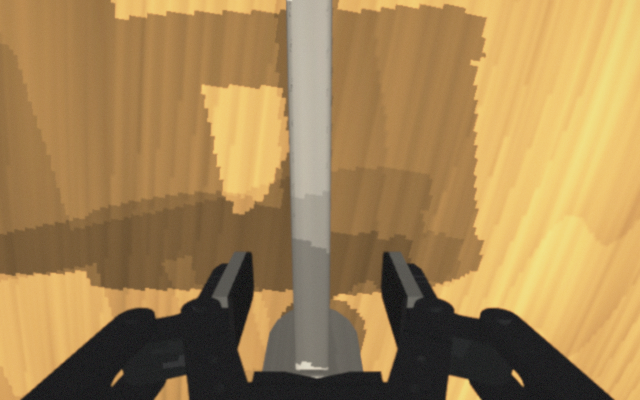

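The bar (column 311) is almost central between the jaws (317). I'll shift 2 mm and close.

```bash

python3 -m jog '{"delta_pos":[[0,-0.025,0.02],[0,-0.025,0.02],[0,-0.025,0.02],[0,-0.025,0.02],[0,-0.025,0.02]],"angular":[[0,0,0],[0,0,0],[0,0,0],[0,0,0],[0,0,0]]}' 0 80
python3 -m jog '{"delta_pos":[[0,0,0],[0,0,0],[0,0,0]],"angular":[[0,0,0],[0,0,0],[0,0,0]]}'
python3 -m jog '{"delta_pos":[[0,0,-0.2],[0,0,-0.4],[0,0,-0.6],[0,0,-0.6]],"angular":[[0,0,0],[0,0,0],[0,0,0],[0,0,0]]}'
python3 -c "
from h import *
print(env.sense()['torque'])
goto([.468,.211,.035],9.5)
cv2.imwrite('pics/w12.png',env.camera('wrist'))
im=env.camera('scene')
cv2.imwrite('pics/s12.png',cv2.resize(im[120:240,280:440],None,fx=5,fy=5,interpolation=cv2.INTER_CUBIC))
"
```

```text
time: 12.05
position: [0.4678, 0.2109, 0.0356]
tool_rot: [-2.031, -2.397, -0.005]
contact_force: [-1.3, 0.6, 2.6]
opening: 0.148
time: 12.42
position: [0.4678, 0.2109, 0.0356]
tool_rot: [-2.031, -2.397, -0.005]
contact_force: [-0.4, -0.0, 1.1]
opening: 0.15
time: 12.92
position: [0.4685, 0.2109, 0.0962]
tool_rot: [2.03, 2.396, 0.008]
contact_force: [0.2, 0.8, -3.7]
opening: 0.144
[-0.01205746  0.02720957 -0.00436019]
t 12.93 pos [0.4685 0.2109 0.0962] yang 9.4 F [ 0.24  0.82 -3.66] op 0.144
  d [-0.    -0.008  0.612] w [ 0.0015 -0.0008 -0.0003]
```

View pics/w12.png

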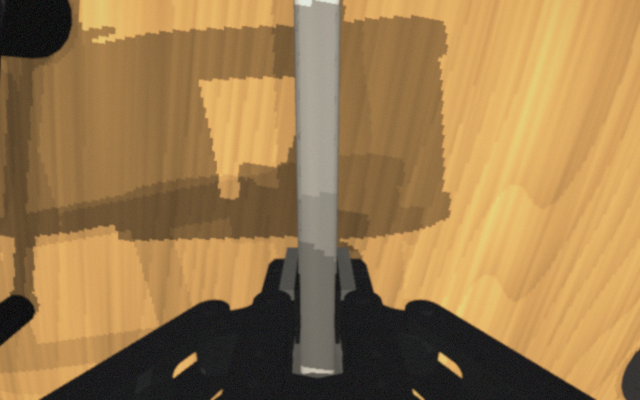

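View pics/s12.png

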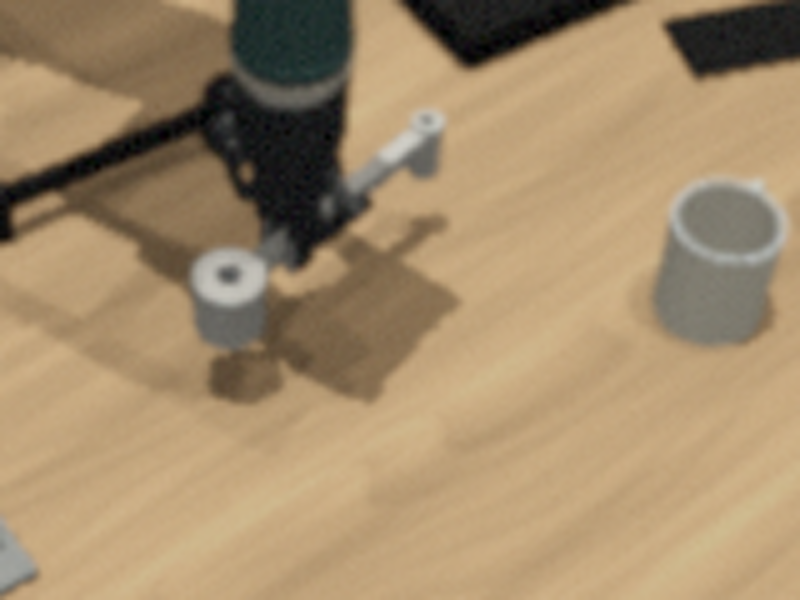

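The scene view shows the silver arm lifted level, with boss and eye clear of the table. Carry it to the base, moderately slowly.

```bash

python3 -m jog '{"delta_pos":[[-0.4,0,-0.4],[-0.8,0,-0.8],[-1,0,-0.8],[-1,0,-0.8]],"angular":[[0,0,0.02],[0,0,0.04],[0,0,0.067],[0,0,0.067]]}'
python3 -m jog '{"delta_pos":[[-0.5,0,0],[-1,0,0],[-1,0,0]],"angular":[[0,0,0],[0,0,0],[0,0,0]]}'
python3 -m jog '{"delta_pos":[[-0.5,0,0],[-1,0,0],[-1,0,0]],"angular":[[0,0,0],[0,0,0],[0,0,0]]}'
python3 -c "
from h import *
goto([.478,-.2196,.128],-2.65)"
```

```text
time: 13.52
position: [0.4832, 0.1105, 0.1739]
tool_rot: [-2.273, -2.167, -0.002]
contact_force: [0.0, 1.6, -3.9]
opening: 0.153
time: 13.9
position: [0.4775, 0.0089, 0.1723]
tool_rot: [-2.274, -2.163, 0.001]
contact_force: [-0.4, 0.9, -4.1]
opening: 0.152
time: 14.28
position: [0.4727, -0.0923, 0.1712]
tool_rot: [-2.275, -2.161, 0.002]
contact_force: [-0.8, -0.6, -4.1]
opening: 0.147
t 14.28 pos [ 0.4727 -0.0923  0.1712] yang -3.0 F [-0.77 -0.57 -4.09] op 0.147
  d [-1.269  0.121  0.429] w [-0.0012 -0.0006 -0.0017]
```

```bash

python3 -m jog '{"delta_pos":[[-0.5,0.06,0],[-0.9,0.12,0],[-0.9,0.12,0]],"angular":[[0,0,0],[0,0,0],[0,0,-0.002]]}'
python3 -m jog '{"delta_pos":[[-0.2,0,0],[-0.35,0,0.1],[-0.37,0,0.2],[-0.37,0,0.2],[-0.37,0,0.2]],"angular":[[0,0,0],[0,0,0],[0,0,0],[0,0,0],[0,0,0]]}'
python3 -c "
from h import *
goto([.478,-.2196,.128],-2.65)
cv2.imwrite('pics/w13.png',env.camera('wrist'))
cv2.imwrite('pics/t13.png',env.camera('top'))
im=env.camera('scene')
cv2.imwrite('pics/s13.png',cv2.resize(im[160:310,150:330],None,fx=4,fy=4,interpolation=cv2.INTER_CUBIC))
"
```

```text
time: 14.65
position: [0.4811, -0.1835, 0.1703]
tool_rot: [-2.269, -2.167, 0.001]
contact_force: [1.0, 0.6, -4.7]
opening: 0.15
time: 15.28
position: [0.4791, -0.2198, 0.1499]
tool_rot: [-2.268, -2.167, 0.001]
contact_force: [0.2, 0.3, -3.6]
opening: 0.147
t 15.28 pos [ 0.4791 -0.2198  0.1499] yang -2.6 F [ 0.18  0.31 -3.59] op 0.147
  d [ 0.001 -0.01   0.219] w [-0.0013 -0.0009  0.0002]
```

View pics/w13.png

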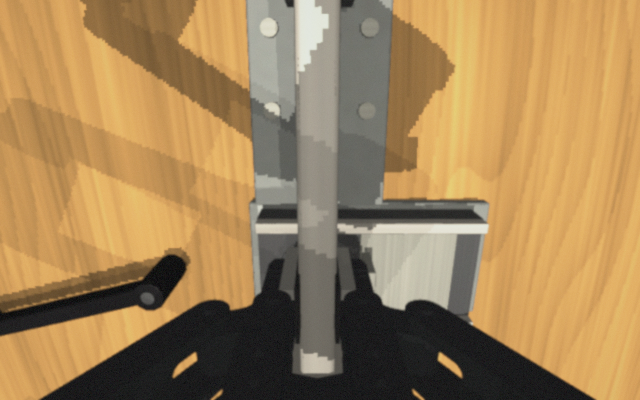

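View pics/s13.png

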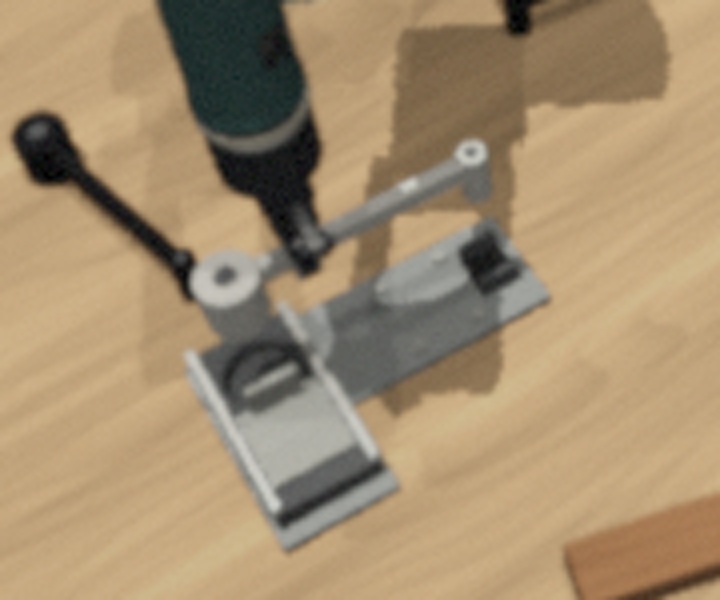

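View pics/t13.png

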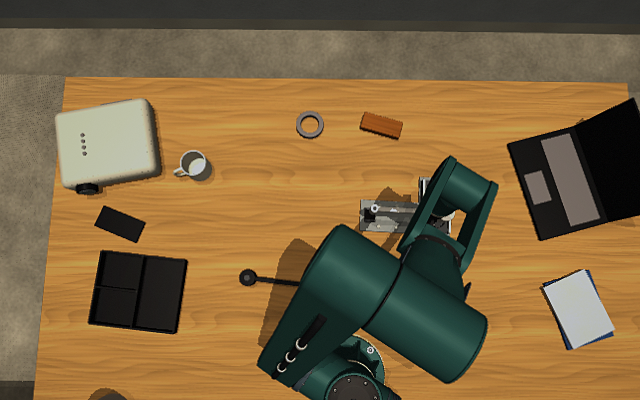

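The held arm lies along the base, level and with the cover still open; the boss is over the socket and the eye over the saddle. I'll lower the last 22 mm and measure boss and eye.

```bash

python3 -m jog '{"delta_pos":[[0,-0.01,0.1],[0,-0.01,0.21],[0,-0.01,0.21],[0,-0.01,0.21],[0,-0.01,0.21]],"angular":[[0,0,0],[0,0,0],[0,0,0],[0,0,0],[0,0,0]]}'
python3 -m jog '{"delta_pos":[[0,0,0],[0,0,0],[0,0,0]],"angular":[[0,0,0],[0,0,0],[0,0,0]]}'
python3 -c "
from h import *
goto([.478,-.2196,.128],-2.65)
im=env.camera('scene');cv2.imwrite('pics/s14.png',cv2.resize(im[160:310,150:330],None,fx=4,fy=4,interpolation=cv2.INTER_CUBIC))
im=env.camera('top');cv2.imwrite('pics/t14.png',cv2.resize(im[180:240,350:450],None,fx=8,fy=8,interpolation=cv2.INTER_CUBIC))
"
```

```text
time: 16.05
position: [0.4787, -0.2203, 0.1297]
tool_rot: [-2.27, -2.168, 0.001]
contact_force: [0.8, -0.5, -4.2]
opening: 0.151
time: 16.42
position: [0.4788, -0.2203, 0.1298]
tool_rot: [-2.27, -2.168, 0.001]
contact_force: [0.7, 0.3, -3.8]
opening: 0.147
t 16.43 pos [ 0.4788 -0.2203  0.1298] yang -2.6 F [ 0.66  0.33 -3.8 ] op 0.147
  d [ 0.007 -0.008  0.018] w [-0.0007 -0.0005  0.0002]
```

View pics/s14.png

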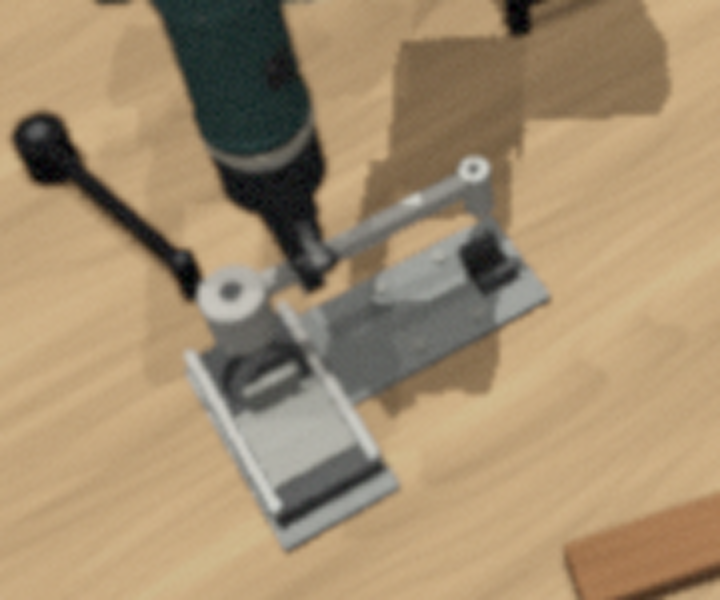

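View pics/t14.png

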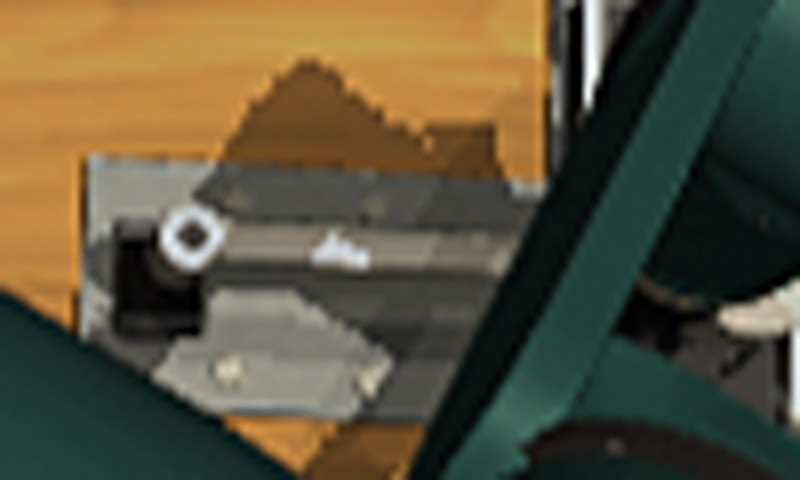

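The scene crop shows the boss hole at (231,290) and the eye hole at (474,169); the top crop shows the eye at (192,237).

```bash
python3 - <<'E'
from h import *
s=env.camera_params('scene');p=env.camera_params('top')
S=lambda x,y:(150+(x+.5)/4-.5,160+(y+.5)/4-.5)
et=(350+192.5/8-.5,180+237.5/8-.5)
for z in(.14,.144,.15): print(z,"eye scene",onz(s,*S(474,169),z).round(4),"eye top",onz(p,*et,z).round(4),"boss scene",onz(s,*S(231,290),z).round(4))
(o1,d1),(o2,d2)=ray(s,*S(474,169)),ray(p,*et)
k=np.linalg.lstsq(np.c_[d1,-d2],o2-o1,rcond=None)[0];print("eye tri",o1+k[0]*d1,o2+k[1]*d2)
# scene-based socket/saddle
print("saddle scene",onz(s,*S(490,254),.032).round(4),"socket approx scene",onz(s,*S(264,371),.032).round(4))
E
```

```text
0.14 eye scene [ 0.4813 -0.0703  0.14  ] eye top [ 0.484  -0.0748  0.14  ] boss scene [ 0.4703 -0.2757  0.14  ]
0.144 eye scene [ 0.4843 -0.0717  0.144 ] eye top [ 0.4834 -0.0743  0.144 ] boss scene [ 0.4732 -0.2762  0.144 ]
0.15 eye scene [ 0.4887 -0.0736  0.15  ] eye top [ 0.4825 -0.0736  0.15  ] boss scene [ 0.4777 -0.277   0.15  ]
eye tri [ 0.4845499  -0.07178462  0.1443836 ] [ 0.48329334 -0.07425606  0.14448601]
saddle scene [ 0.4859 -0.0711  0.032 ] socket approx scene [ 0.4751 -0.2757  0.032 ]
```

Boss and eye are each within about 4 mm of their targets, about 62 mm above the socket. I'll hand in.

```bash
python3 -c "
from h import *
print(env.sense()['joint_vel'].round(4)); print(env.job_done()); s=env.sense(); print(s['time'],s['position'],s['opening'])"
```

```text
[ 0.0007  0.0015 -0.     -0.0007 -0.001  -0.0018]
the job is handed in; nothing more can be done
None
the job is handed in; nothing more can be done
```

I pushed the cover open, then gripped the aluminium swing arm at its balance point. I'm holding it level over the mount base. The job was handed in at about 16.5 s of the 51 s allowed; handing in gives no verdict.

**Last checks:**
- **Cover:** it was pushed to its end stop, where the pushing force rose to about 15 N. Its leading edge then measured 100 mm past the socket centre, which puts the joint at about 0.065 m. It still looked open in the last scene picture.
- **Position:** the boss is about 2–4 mm from the socket axis and the eye about 1–3 mm from the saddle. The boss underside is about 62 mm above the socket mouth.
- **Grip:** the jaws are at 15% opening on the bar with a grip setting of 80 N, and the held weight reads about 4 N. The tool is level to within about 0.003 rad and at rest.
- **Bystanders:** the tape roll, mug and eraser looked unmoved in the top picture taken just before the final 22 mm lowering.

**What disagreed:** the wrist and top cameras differed by 3–7 mm on the swing arm and 2–4 mm on the base. I used the mean or a closer view; the final scene and top views agree on the eye to within 3 mm.

**Not checked:** the top camera's view of the boss was blocked at the end, so its final position comes from the scene camera alone.

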